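# Find the full tin by feel and slide it onto the scale

## Robot

A 6-joint arm with a two-finger parallel gripper is mounted at the origin on the work surface. World frame = base frame: x ahead of the robot, y to its left, z up, the work surface at z = 0. Lengths are in m, angles in rad, forces in N, time in s.
With the tool pointing down it reaches from about 0.35 to 0.8 m from the base axis. Payload 7.3 kg.
Tool frame: the origin (TCP) lies midway between the tips of the shut fingers; the grasp point (between the pads) lies 19 mm behind it; z points along the fingers, y is the line along which they close (so a half turn about z gives the same grasp; the last joint's range is limited). The gripper opens to 85 mm and grips with 20 to 120 N. Pads are 22 mm wide; open, the fingers measure 114 mm over their backs; the gripper's body (76 mm by 85 mm) begins 54 mm behind the grasp point. The pads swing forward as they close: fully open they stand 13 mm farther back than shut.
Start: joints at [1.066, 0.342, 1.524, -0, 1.275, -0.146], TCP at [0.184, 0.492, 0.231] pointing down, gripper open.
Joint ranges: [-2.53, 2.53], [-0.77, 2.02], [0.04, 2.7], [-1, 4.14], [0.28, 2.66], [-3.11, 3.11]. Speed limits (rad/s): [2.57, 2.57, 3.14, 3.14, 3.14, 3.14].

## Interface

Orientations are given as [roll, pitch, yaw] about the fixed x, y, z axes, in that order (R = Rz(yaw) Ry(pitch) Rx(roll)).
In Python, from station import telemetry, snapshot, camera_info, ticket gives the robot as it stands.
- The arm moves only by the tool step_arm, never from a script. Its arguments are lists of equal length, an entry for each row: "travel": the shift along the tool's x, y, z in m, a list of three; "angular": the turn, a rotation vector about the tool's x, y, z in degrees, a list of three. A call has 1 to 10 rows; each row is the pose to reach, as a shift and turn from the pose commanded when the call began, along the tool's axes at that moment; what a row does not reach only later rows make up. A row lasts 1/12 s, in which the tool goes at most 41.7 mm and 7.16 degrees, less where a joint would pass 70% of its speed; a pose out of reach is approached as far as the arm can. A call with a gripper value outside its range is refused whole. "gripper" is the closure, from -1 (fully open) to 1 (shut), set as the call begins (left out, the last holds). The fingers move at their own pace and stop on an object; "grip_force" is the grip in N (left out, the last holds). Time passes only in rows, so rows that repeat a pose let the fingers close. It gives the time, the measured TCP pose, the force, the opening and the grip force at its end, in the units of the state.
- telemetry.observe(): the state, without advancing time (a new reading comes with each control period).
- snapshot(name): name is "scene" or "top" or "wrist"; returns the picture (420x560x3 uint8, red, green, blue); there is no depth.
- camera_info(name): a dict with "fx", "fy", "cx", "cy" (pixels), "origin" and "orientation" of the camera in the world; the wrist camera has in their place "hand_eye" (4x4, takes a point from camera to tool coordinates, whose origin is the TCP and whose axes are the flange's). Camera axes: x right, y up, looking along -z (the intrinsics and any distortion apply to the point x, -y, -z); pixel columns grow to the right and rows downward; lengths in m; the calibration is good to about 2 mm. A picture is of the moment at which its call begins: read the wrist's pose just before it. camera_info takes no time and is no camera call.
- ticket.finish_job(): hands the job in; it is judged then, once.
The state is a dict: "time": time; "q": joint angles; "joint_velocities": joint speeds; "tau": joint torques, N m; "tool_pos": TCP position; "ee_rot": TCP orientation; "contact_force": force on the tool from outside, world axes, zero at the start; "wrist_torque": the same for the moment, N m; "opening": finger opening in m; "grasp_force": force on a finger pad.
Only numpy, scipy, OpenCV 4.12 (cv2) and the standard library are available. Lean on these libraries where they do the work, as an engineer would, in place of code of your own. Each camera call takes 0.05 s, during which the arm holds its last target. There are 200 camera calls.

## Task

One of the three identical lidded tins on the plywood board is full of copper etching plates; the other two are empty. Feel which one is heavy by nudging them, then slide the heavy one wholly onto the steel pan of the scale let into the board and leave it there, sitting flat. The two empty tins must stay standing within 5 cm of where they are now, and do not knock over the glass of brushes.

Things in the scene. Friction and masses are not known exactly. Their poses are not given: they have to be found in the camera images.
- board: fixed plywood board on the table, 36 mm thick. Origin at its underside, x forward, y left; wood from x -155 to 205, y -290 to 290 mm. Also on it: a read-out 10 mm high beyond the pan (x 171 to 201, y -55 to 55), two paint jars (42 mm across, 52 high) near (-115, 125) and (-115, -130), a sponge 28 mm high near (160, -235)
- pan_top (a point): centre of the top of the scale's pan, a square steel plate 140 x 140 mm let into the board, its centre at x 85, y 0 mm in the board's frame (sides along the board's x and y), level with the wood to within half a millimetre; it sinks with its load
- pan (a joint): how far the sprung pan has sunk, m: 0 unloaded, up to 0.006. An empty tin sinks it about 0.6 mm, the full tin about 4 to 5 mm (so it ends a little below the wood round it). Stiffness 1800 N/m
- tin_a: square lidded aluminium tin 90 x 90 mm, 38 mm high, too wide to grasp; stands on the board. Origin: centre of its underside; x, y along its sides, z up. The flat lid is 24 mm above the underside, inside a rim 14 mm high and 4 mm thick: an open recess 82 x 82 mm, where shut fingertips can push the rim from inside to drag the tin
- tin_b: square lidded aluminium tin 90 x 90 mm, 38 mm high, too wide to grasp; stands on the board. Origin: centre of its underside; x, y along its sides, z up. Same shape as tin_a. Two of the three tins weigh 0.14 kg, the third 0.75 to 0.9 kg; any of them may be the heavy one. Sliding a light tin takes about 0.7 to 1.5 N, the heavy one 3.5 to 6.5 N; its lid and sides are slippery
- tin_c: square lidded aluminium tin 90 x 90 mm, 38 mm high, too wide to grasp; stands on the board. Origin: centre of its underside; x, y along its sides, z up. Same shape as tin_a. The three look alike and stand near (0, 200), (-85, 0) and (0, -200) mm in the board's frame, in any order
- brush_jar: glass jar with brushes standing on the board near its far left corner, near (155, 245) mm in the board's frame; 64 mm across, glass 95 mm high, brush tips 170 mm high. Origin: centre of its underside
Things that resemble listed ones, but are neither listed nor needed, are in the scene too. What is shaped like the brush_jar but green is not meant. What is shaped like the tin_a but red is not meant.

How it is judged:
At the end, for the whole second after the job is handed in: The heavy tin rests on the pan alone: pan sunk more than 3 mm, the tin's centre within 35 mm of the pan's centre and at rest, tilted less than 0.06 rad; the two other tins upright (tilt under 0.1 rad) and less than 50 mm from their starts; the glass of brushes upright (value of joint pan above 0.003 m and velocity of joint pan below 0.01 m/s and ((horizontal distance between tin_a and pan_top below 0.035 m and angle between tin_a's own z axis and vertical below 0.06 rad and linear speed of tin_a below 0.02 m/s and distance of each of tin_b, tin_c from where it was at the start of the episode below 0.05 m and angle between each of tin_b, tin_c's own z axis and vertical below 0.1 rad) or (horizontal distance between tin_b and pan_top below 0.035 m and angle between tin_b's own z axis and vertical below 0.06 rad and linear speed of tin_b below 0.02 m/s and distance of each of tin_a, tin_c from where it was at the start of the episode below 0.05 m and angle between each of tin_a, tin_c's own z axis and vertical below 0.1 rad) or (horizontal distance between tin_c and pan_top below 0.035 m and angle between tin_c's own z axis and vertical below 0.06 rad and linear speed of tin_c below 0.02 m/s and distance of each of tin_a, tin_b from where it was at the start of the episode below 0.05 m and angle between each of tin_a, tin_b's own z axis and vertical below 0.1 rad)) and angle between brush_jar's own z axis and vertical below 0.3 rad); the robot touches nothing.
It fails at once if the glass of brushes is knocked over (angle between brush_jar's own z axis and vertical above 0.6 rad).
It also fails if it takes over 64 s, if anything falls off the work surface, if the arm or the gripper's body presses on something with over 40 N, if the wrist force passes 120 N, or if a joint passes its speed limit or range.

## Working session

There is one attempt and no reset: what is moved stays moved. The work goes in short steps, Python scripts to look and compute and a tool call to move; the robot and the scene stay as the last step left them, time stands still between calls to the robot, and variables do not carry over. Pictures are saved under pics/ and viewed, at most 10 in all, crops included, and the job is handed in when it is done.

Besides the shell and the picture viewer there is one more tool, called after "Request:" as a command line: name --argument value ..., lists and objects as JSON in quotes. step_arm: Moves the arm, as the interface text tells. Its arguments: {"type":"object","properties":{"travel":{"type":"array"},"angular":{"type":"array"},"gripper":{"type":"number"},"grip_force":{"type":"number"}},"required":["travel","angular"]}

```bash
mkdir -p pics; python3 - <<'E'
from station import telemetry, snapshot, camera_info
import cv2
print(telemetry.observe())
for n in ("top","scene"):
    print(camera_info(n)); cv2.imwrite(f"pics/{n}0.png",snapshot(n)[:,:,::-1])
print(camera_info("wrist"))
E
```

```text
{'time': 0.0, 'q': array([ 1.06597624e+00,  3.42709171e-01,  1.52502092e+00, -1.23802166e-05,
        1.27541548e+00, -1.46019982e-01]), 'joint_velocities': array([9.71003580e-05, 3.14273408e-04, 1.01622971e-03, 4.18949470e-04,
       2.56850427e-05, 1.51959550e-03]), 'tau': array([-9.00307969e-04, -4.33672500e+01, -2.46008366e+01, -2.55880868e-04,
        7.84538715e-03, -5.31262049e-05]), 'tool_pos': array([0.1841472 , 0.49120905, 0.23063164]), 'ee_rot': array([-3.14005454e+00, -2.14239889e-04,  2.78279600e+00]), 'contact_force': array([ 0.36057877, -0.80798515,  0.47260792]), 'wrist_torque': array([-0.00048161, -0.01428671, -0.02371325]), 'grasp_force': 0.0, 'opening': 0.08541374504981492}
{'fx': 487.6960223723891, 'fy': 487.6960223723891, 'cx': 281.3812637195661, 'cy': 207.07337857024027, 'origin': array([0.35880387, 0.11562484, 1.12766175]), 'orientation': array([ 0.1260238 ,  0.0024276 , -1.56788336])}
{'fx': 379.2656863089317, 'fy': 379.2656863089317, 'cx': 280.18552255340296, 'cy': 205.2234085149026, 'origin': array([1.18578272, 0.02671231, 0.54840608]), 'orientation': array([0.95918704, 0.02111806, 1.45312294])}
{'fx': 377.2353397232457, 'fy': 377.2353397232457, 'cx': 274.2299047355621, 'cy': 209.93396687749328, 'hand_eye': array([[-7.46646876e-04,  9.54304851e-01,  2.98833890e-01,
         7.64239558e-02],
       [ 9.99999715e-01,  7.44878423e-04,  1.19817641e-04,
        -5.49030281e-04],
       [-1.08252361e-04,  2.98833895e-01, -9.54305136e-01,
        -1.42436944e-01],
       [ 0.00000000e+00,  0.00000000e+00,  0.00000000e+00,
         1.00000000e+00]])}
```

View pics/top0.png

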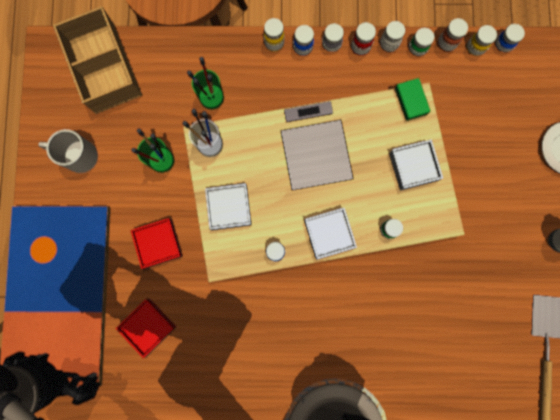

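View pics/scene0.png

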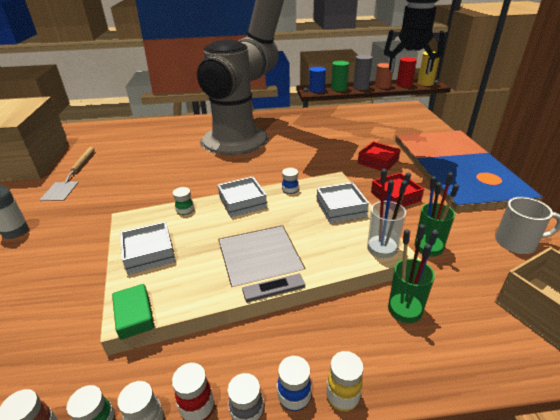

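```bash
cat > h.py <<'E'
import numpy as np, cv2
from scipy.spatial.transform import Rotation as R
from station import telemetry, snapshot, camera_info
def cast(n,uv,z):
    c=camera_info(n); uv=np.atleast_2d(np.float64(uv))
    d=np.c_[(uv[:,0]-c["cx"])/c["fx"],-(uv[:,1]-c["cy"])/c["fy"],-np.ones(len(uv))]@R.from_euler("xyz",c["orientation"]).as_matrix().T
    o=np.array(c["origin"]); return (o+d*((z-o[2])/d[:,2])[:,None])[:,:2]
def totool(dw):
    return R.from_euler("xyz",telemetry.observe()["ee_rot"]).inv().apply(dw)
E
cat > find.py <<'E'
import sys; from h import *
im=snapshot("top"); hsv=cv2.cvtColor(im,cv2.COLOR_RGB2HSV)
m=(hsv[...,1]<70).astype(np.uint8)*255
roi=np.zeros_like(m); cv2.fillPoly(roi,[np.array([[187,128],[432,83],[463,234],[210,281]])],255); m&=roi
m=cv2.morphologyEx(m,cv2.MORPH_OPEN,np.ones((3,3)))
cs,_=cv2.findContours(m,cv2.RETR_EXTERNAL,cv2.CHAIN_APPROX_NONE)
out=im[:,:,::-1].copy()
for c in cs:
    if cv2.contourArea(c)<500: continue
    b=cv2.boxPoints(cv2.minAreaRect(c)); cv2.polylines(out,[b.astype(int)],1,(0,0,255))
    px=b.mean(0); 
    for z in (.036,.074):
        w=cast("top",b,z); e=w[1]-w[0]; f=w[2]-w[1]
        print(px.round(),z,w.mean(0).round(4),"sides",np.linalg.norm(e).round(3),np.linalg.norm(f).round(3),"yaw",np.degrees(np.arctan2(e[1],e[0])).round(1)%90)
cv2.imwrite("pics/%s.png"%sys.argv[1],cv2.resize(out[70:295,170:480],None,fx=2.5,fy=2.5))
E
python3 find.py f1
```

```text
[330. 233.] 0.036 [0.4394 0.0096] sides 0.097 0.096 yaw 16.900000000000006
[330. 233.] 0.074 [0.4366 0.0132] sides 0.093 0.093 yaw 16.900000000000006
[228. 206.] 0.036 [0.499  0.2401] sides 0.096 0.097 yaw 7.400000000000006
[228. 206.] 0.074 [0.4941 0.2358] sides 0.093 0.094 yaw 7.400000000000006
[416. 164.] 0.036 [ 0.5971 -0.1877] sides 0.104 0.098 yaw 15.599999999999994
[416. 164.] 0.074 [ 0.5888 -0.1772] sides 0.1 0.095 yaw 15.599999999999994
[316. 154.] 0.036 [0.6193 0.039 ] sides 0.143 0.141 yaw 10.700000000000003
[316. 154.] 0.074 [0.6103 0.0416] sides 0.138 0.136 yaw 10.700000000000003
```

View pics/f1.png

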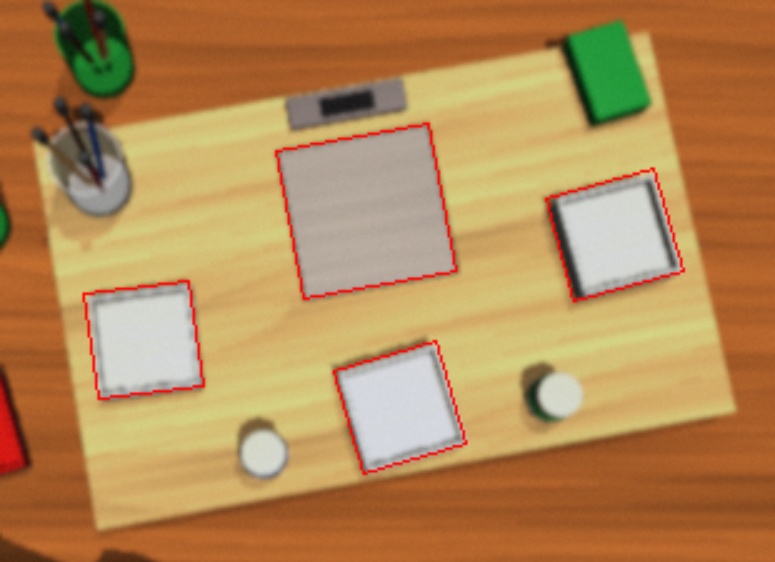

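Top view with fits: the tins are at about world (0.494,0.236), (0.437,0.013) and (0.590,-0.180). The pan is at (0.619,0.039) and the board yaw is about 10.7°. I'll align the tool to the board and go above the left tin.

Request:
step_arm --travel '[[-0.389,-0.142,0],[-0.389,-0.142,0],[-0.389,-0.142,0],[-0.389,-0.142,0],[-0.389,-0.142,0],[-0.389,-0.142,0],[-0.389,-0.142,0],[-0.389,-0.142,0],[-0.389,-0.142,0],[-0.389,-0.142,0]]' --angular '[[0,0,-31.3],[0,0,-31.3],[0,0,-31.3],[0,0,-31.3],[0,0,-31.3],[0,0,-31.3],[0,0,-31.3],[0,0,-31.3],[0,0,-31.3],[0,0,-31.3]]' --gripper 1

```text
time: 0.98
tool_pos: [0.4858, 0.2324, 0.2312]
ee_rot: [3.141, -0.0, -2.954]
contact_force: [0.2, 0.3, 0.4]
opening: -0.0
grasp_force: 0.0
```

Request:
step_arm --travel '[[0,0,0.04],[0,0,0.08],[0,0,0.11],[0,0,0.11],[0,0,0.11],[0,0,0.11]]' --angular '[[0,0,0],[0,0,0],[0,0,0],[0,0,0],[0,0,0],[0,0,0]]'

```text
time: 1.48
tool_pos: [0.4857, 0.2347, 0.1231]
ee_rot: [3.141, 0.003, -2.954]
contact_force: [0.6, 0.5, 1.5]
opening: 0.0002
grasp_force: 0.0
```

Request:
step_arm --travel '[[-0.01,-0.015,0],[-0.01,-0.015,0],[-0.01,-0.015,0.025],[-0.01,-0.015,0.045],[-0.01,-0.015,0.057],[-0.01,-0.015,0.057],[-0.01,-0.015,0.057],[-0.01,-0.015,0.057],[-0.01,-0.015,0.057]]' --angular '[[0,0,0],[0,0,0],[0,0,0],[0,0,0],[0,0,0],[0,0,0],[0,0,0],[0,0,0],[0,0,0]]'

```text
time: 2.23
tool_pos: [0.4983, 0.2218, 0.0661]
ee_rot: [3.141, 0.003, -2.954]
contact_force: [-0.5, -0.8, -0.5]
opening: 0.0002
grasp_force: 0.0
```

Request:
step_arm --travel '[[0,-0.002,0],[0,-0.004,0],[0,-0.006,0],[0,-0.008,0],[0,-0.01,0],[0,-0.012,0],[0,-0.014,0],[0,-0.016,0],[0,-0.018,0],[0,-0.02,0]]' --angular '[[0,0,0],[0,0,0],[0,0,0],[0,0,0],[0,0,0],[0,0,0],[0,0,0],[0,0,0],[0,0,0],[0,0,0]]'

```text
time: 3.07
tool_pos: [0.501, 0.2017, 0.0643]
ee_rot: [3.141, 0.0, -2.954]
contact_force: [-0.5, 4.2, 0.7]
opening: -0.0003
grasp_force: 2.0
```

Request:
step_arm --travel '[[0,-0.002,0],[0,-0.004,0]]' --angular '[[0,0,0],[0,0,0]]'

```text
time: 3.23
tool_pos: [0.5017, 0.1976, 0.0643]
ee_rot: [3.141, -0.0, -2.954]
contact_force: [-0.8, 4.1, -0.1]
opening: 0.0
grasp_force: 2.0
```

Request:
step_arm --travel '[[0,-0.002,0],[0,-0.004,0]]' --angular '[[0,0,0],[0,0,0]]'

```text
time: 3.4
tool_pos: [0.5025, 0.1936, 0.0643]
ee_rot: [3.141, -0.0, -2.954]
contact_force: [-0.8, 5.0, -1.0]
opening: -0.0001
grasp_force: 1.9
```

Request:
step_arm --travel '[[0,-0.002,0],[0,-0.004,0]]' --angular '[[0,0,0],[0,0,0]]'

```text
time: 3.57
tool_pos: [0.5032, 0.1897, 0.0643]
ee_rot: [3.142, -0.0, -2.954]
contact_force: [-0.7, 4.3, -0.6]
opening: -0.0004
grasp_force: 1.9
```

```bash
python3 find.py f2
```

```text
[330. 233.] 0.036 [0.4395 0.0095] sides 0.097 0.096 yaw 16.900000000000006
[330. 233.] 0.074 [0.4367 0.0132] sides 0.094 0.093 yaw 16.900000000000006
[416. 164.] 0.036 [ 0.5971 -0.1879] sides 0.103 0.099 yaw 16.299999999999997
[416. 164.] 0.074 [ 0.5888 -0.1773] sides 0.1 0.095 yaw 16.299999999999997
[240. 198.] 0.036 [0.5204 0.2129] sides 0.2 0.352 yaw 9.900000000000006
[240. 198.] 0.074 [0.5148 0.2095] sides 0.193 0.34 yaw 9.900000000000006
[316. 154.] 0.036 [0.6193 0.039 ] sides 0.143 0.141 yaw 11.099999999999994
[316. 154.] 0.074 [0.6102 0.0417] sides 0.138 0.137 yaw 11.099999999999994
```

View pics/f2.png

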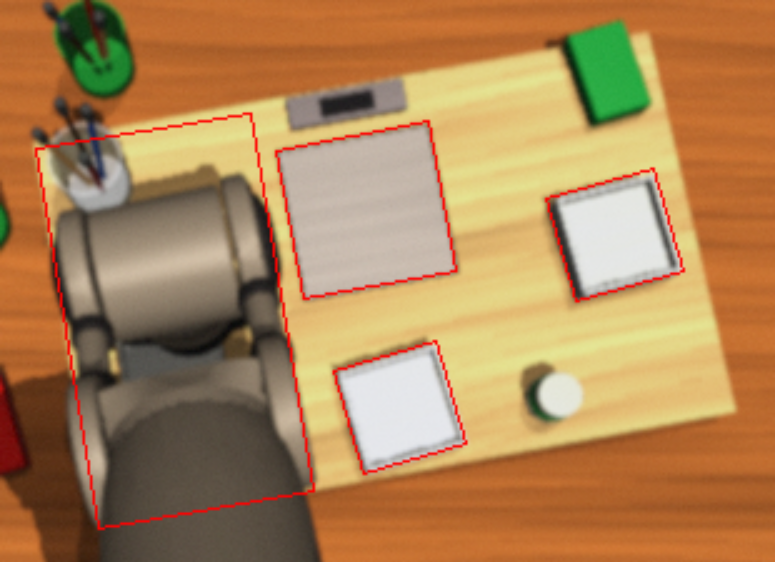

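The board picture shows the arm over the left tin, with the other two tins unmoved at about (330,233) and (416,164). A steady 4 to 5 N while sliding means the left tin is the heavy one. Next I drag it along -y, then +x, then -y onto the pan.

Request:
step_arm --travel '[[0,-0.004,0],[0,-0.01,0],[0,-0.017,0],[0,-0.024,0],[0,-0.032,0],[0,-0.04,0],[0,-0.048,0],[0,-0.056,0],[0,-0.062,0],[0,-0.066,0]]' --angular '[[0,0,0],[0,0,0],[0,0,0],[0,0,0],[0,0,0],[0,0,0],[0,0,0],[0,0,0],[0,0,0],[0,0,0]]'

```text
time: 4.45
tool_pos: [0.5157, 0.124, 0.0643]
ee_rot: [-3.142, -0.0, -2.955]
contact_force: [-1.3, 4.4, 0.1]
opening: -0.0002
grasp_force: 2.1
```

Request:
step_arm --travel '[[0,0.01,0],[0,0.026,0],[-0.01,0.026,0],[-0.018,0.026,0],[-0.022,0.026,0],[-0.026,0.026,0],[-0.03,0.026,0],[-0.034,0.026,0],[-0.038,0.026,0],[-0.042,0.026,0]]' --angular '[[0,0,0],[0,0,0],[0,0,0],[0,0,0],[0,0,0],[0,0,0],[0,0,0],[0,0,0],[0,0,0],[0,0,0]]'

```text
time: 5.28
tool_pos: [0.55, 0.1579, 0.0639]
ee_rot: [3.142, -0.005, -2.954]
contact_force: [-7.2, -0.6, 3.1]
opening: -0.0001
grasp_force: 3.2
```

Request:
step_arm --travel '[[-0.004,0,-0.001],[-0.01,0,-0.001],[-0.017,0,-0.001],[-0.025,0,-0.001],[-0.034,0,-0.001],[-0.043,0,-0.001],[-0.052,0,-0.001],[-0.061,0,-0.001],[-0.07,0,-0.001],[-0.075,0,-0.001]]' --angular '[[0,0,0],[0,0,0],[0,0,0],[0,0,0],[0,0,0],[0,0,0],[0,0,0],[0,0,0],[0,0,0],[0,0,0]]'

```text
time: 6.12
tool_pos: [0.6269, 0.1725, 0.0651]
ee_rot: [3.142, 0.0, -2.954]
contact_force: [-5.0, 0.1, 0.6]
opening: 0.0002
grasp_force: 2.2
```

```bash
python3 - <<'E'
from h import *
print(telemetry.observe()["contact_force"])
cv2.imwrite("pics/s3.png",snapshot("scene")[130:360,90:440,::-1].repeat(2,0).repeat(2,1))
E
```

```text
[-5.02042468  0.1013116   0.55324846]
```

View pics/s3.png

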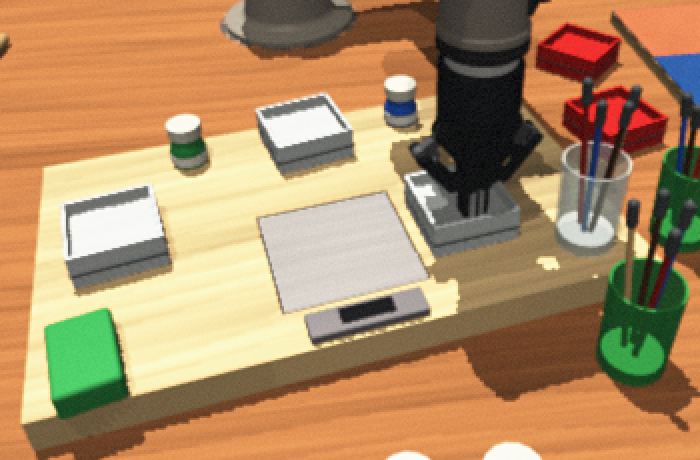

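The tin is beside the pan with its fingers at the front rim, and the glass is clear. I go back to the middle of the recess, then drag it in -y.

Request:
step_arm --travel '[[0.01,0,0],[0.03,0,0],[0.03,-0.01,0],[0.03,-0.018,0],[0.03,-0.023,0],[0.03,-0.028,0],[0.03,-0.034,0],[0.03,-0.04,0],[0.03,-0.046,0],[0.03,-0.052,0]]' --angular '[[0,0,0],[0,0,0],[0,0,0],[0,0,0],[0,0,0],[0,0,0],[0,0,0],[0,0,0],[0,0,0],[0,0,0]]'

```text
time: 7.0
tool_pos: [0.6066, 0.1165, 0.0657]
ee_rot: [3.14, 0.002, -2.954]
contact_force: [-0.6, 5.6, 2.1]
opening: -0.0005
grasp_force: 3.0
```

Request:
step_arm --travel '[[0,-0.006,0],[0,-0.012,0],[0,-0.018,0],[0,-0.024,0],[0,-0.03,0],[0,-0.036,0],[0,-0.042,0],[0,-0.048,0],[0,-0.054,0],[0,-0.06,0]]' --angular '[[0,0,0],[0,0,0],[0,0,0],[0,0,0],[0,0,0],[0,0,0],[0,0,0],[0,0,0],[0,0,0],[0,0,0]]'

```text
time: 7.83
tool_pos: [0.6171, 0.0562, 0.0653]
ee_rot: [3.141, -0.0, -2.954]
contact_force: [-0.4, 3.9, -1.5]
opening: 0.0001
grasp_force: 2.3
```

Request:
step_arm --travel '[[0,-0.005,0.0],[0,-0.01,0.0],[0,-0.015,0.001],[0,-0.02,0.001],[0,-0.025,0.002],[0,-0.03,0.002],[0,-0.035,0.002],[0,-0.039,0.002],[0,-0.042,0.002],[0,-0.044,0.002]]' --angular '[[0,0,0],[0,0,0],[0,0,0],[0,0,0],[0,0,0],[0,0,0],[0,0,0],[0,0,0],[0,0,0],[0,0,0]]'

```text
time: 8.67
tool_pos: [0.6254, 0.0132, 0.0634]
ee_rot: [3.141, 0.0, -2.954]
contact_force: [-1.7, 4.9, 1.1]
opening: -0.0002
grasp_force: 2.6
```

Request:
step_arm --travel '[[0,0.01,0],[0,0.01,-0.03],[0,0.01,-0.07],[0,0.01,-0.1],[0.04,0.01,-0.12],[0.08,0.01,-0.12],[0.12,0.01,-0.12],[0.16,0.01,-0.12],[0.2,0.01,-0.12],[0.22,0.01,-0.12]]' --angular '[[0,0,0],[0,0,0],[0,0,0],[0,0,0],[0,0,0],[0,0,0],[0,0,0],[0,0,0],[0,0,0],[0,0,0]]'

```text
time: 9.5
tool_pos: [0.4029, -0.0179, 0.1831]
ee_rot: [-3.141, -0.002, -2.954]
contact_force: [0.7, 0.4, 0.0]
opening: -0.0003
grasp_force: 0.0
```

```bash
python3 find.py f4; python3 - <<'E'
from h import *
cv2.imwrite("pics/s4.png",snapshot("scene")[130:360,90:440,::-1].repeat(2,0).repeat(2,1))
E
```

```text
[373. 220.] 0.036 [ 0.4695 -0.0873] sides 0.306 0.14 yaw 10.700000000000003
[373. 220.] 0.074 [ 0.4656 -0.0802] sides 0.295 0.135 yaw 10.700000000000003
[416. 164.] 0.036 [ 0.5974 -0.1879] sides 0.105 0.098 yaw 15.0
[416. 164.] 0.074 [ 0.5891 -0.1773] sides 0.101 0.094 yaw 15.0
[316. 155.] 0.036 [0.6187 0.0389] sides 0.143 0.14 yaw 10.900000000000006
[316. 155.] 0.074 [0.6096 0.0416] sides 0.138 0.135 yaw 10.900000000000006
```

View pics/f4.png

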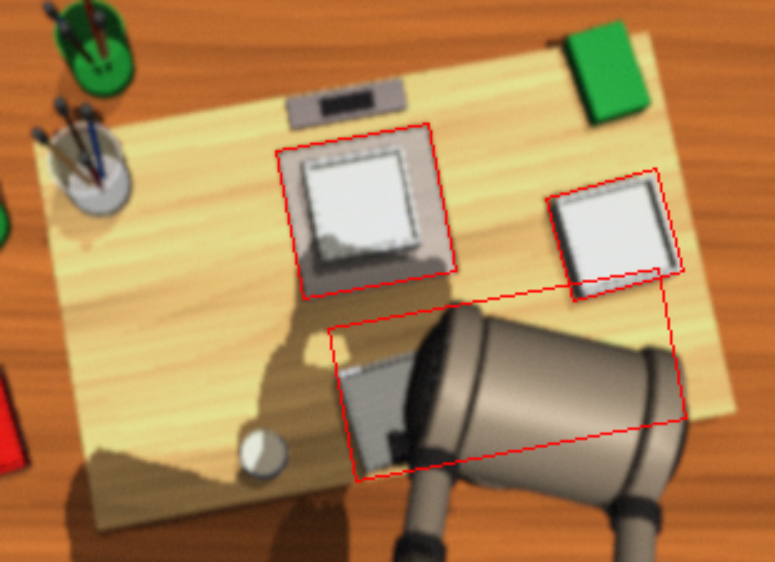

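View pics/s4.png

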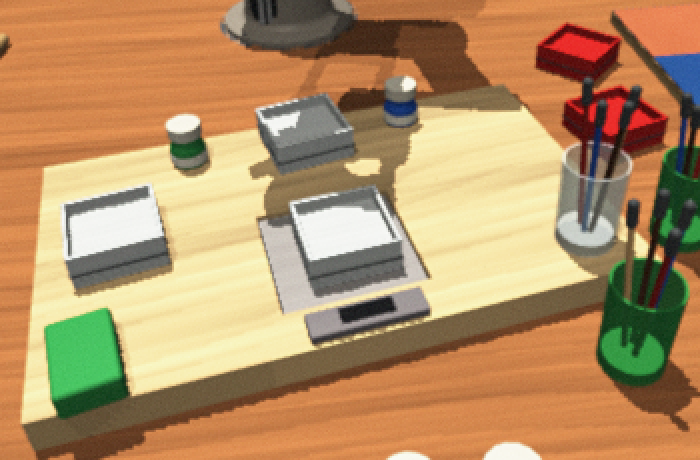

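Both views show the tin lying flat inside the pan, with its top centre near pixel (314,152) and about 8 mm off the pan's centre. The other tins and the glass haven't moved, and the tool is clear of everything.

```bash
python3 -c "
from station import ticket; print(ticket.finish_job())"
```

```text
the job is handed in; nothing more can be done
None
```

I handed the job in with the heavy tin (the left one, which took a steady 4 to 5 N to slide) flat on the pan about 8 mm from its centre; the other tins and the glass looked unmoved, and I did not nudge the other two tins or get a judging result back.

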